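# Click the colour timer round to its mark

### The arm

A 7-joint arm with a two-finger parallel gripper is mounted at the origin on the work surface. World frame = base frame: x ahead of the robot, y to its left, z up, the work surface at z = 0. Lengths are in m, angles in rad, forces in N, time in s.
With the tool pointing down it reaches from about 0.425 to 0.875 m from the base axis. Payload 8.4 kg.
Tool frame: the origin (TCP) lies on the centre line of the jaws, within the pads' length; the fingertips stand 11 mm ahead of it and the grasp point (between the pads) lies 8 mm behind it; z points along the fingers, x is the direction in which the jaws open and shut, and the axes are right-handed (so a half turn about z gives the same grasp; the last joint's range is limited). The gripper opens to 85 mm and grips with 20 to 120 N. Pads are 22 mm wide; open, the fingers measure 114 mm over their backs; the gripper's body (76 mm by 85 mm) begins 54 mm behind the grasp point. The pads swing forward as they close: fully open they stand 13 mm farther back than shut.
Start: joints at [-1.402, 0.333, 0.04, 1.465, -0.013, 1.343, -0.059], TCP at [0.172, 0.627, 0.242] pointing down, gripper open.
Joint ranges: [-2.58, 2.58], [-0.38, 2.09], [-1.3, 1.39], [0.25, 2.4], [-1.5, 4.64], [0.08, 2.09], [-2.65, 2.65]. Speed limits (rad/s): [2.22, 2.22, 2.79, 2.79, 3.14, 3.14, 3.14].

### API

Orientations are given as a rotation vector (axis times angle).
In Python, from workcell import r, optics, ticket gives the robot as it stands.
- The arm moves only by the tool jog_arm, never from a script. Its argument "deltas" is a list of rows, each a list of 6 numbers: the shift along the tool's x, y, z normalised to -1 to 1, where 1 is 3 cm, then the turn, a rotation vector about the tool's x, y, z normalised to -1 to 1, where 1 is pi rad. A call has exactly 10 rows; each row shifts and turns the commanded pose from where the row before left it, along the tool's axes as they then stand; what a row does not reach is not made up. A row lasts 1/10 s, in which the tool goes at most 50 mm and 8.59 degrees, less where a joint would pass 70% of its speed; a pose out of reach is approached as far as the arm can. A call with a number of a shift or a turn outside -1 to 1 is refused whole. A call with a gripper value outside its range is refused whole. "hand" is the gripper's target within -1 to 1 (shut at 1, half-way at 0, fully open at -1), set as the call begins (left out, the last holds). The fingers move at their own pace and stop on an object; "newtons" is the grip in N (left out, the last holds). Time passes only in rows, so rows that do not move let the fingers close, or fill a call up. It gives the time, the measured TCP pose, the force and the opening at its end, in the units of the state.
- r.get_state(): the state, without advancing time (a new reading comes with each control period).
- optics.read_camera(name): name is "side" or "top" or "wrist"; returns a dict with "pixels" (400x640x3 uint8, red, green, blue), "intrinsics" (3x3 intrinsics, pixels), "R" (3x3) and "t" (3): a world point X has camera coordinates R X + t. Camera axes: x right, y down, z forward; pixel columns grow to the right and rows downward; lengths in m; the calibration is good to about 2 mm. A picture is of the moment at which its call begins. There is no depth.
- ticket.finish_job(): hands the job in, once; it reports no verdict.
The state is a dict: "time_s": time; "joints": joint angles; "qd": joint speeds; "joint_torque": joint torques, N m; "tcp_pos": TCP position; "ee_rot": TCP orientation; "wrist_force": force on the tool from outside, world axes, zero at the start; "wrist_torque": the same for the moment, N m; "gripper_width": finger opening in m.
Only numpy, scipy, OpenCV 4.12 (cv2) and the standard library are available. Lean on these libraries where they do the work, as an engineer would, in place of code of your own. Each camera call takes 0.05 s, during which the arm holds its last target. There are 200 camera calls.

### The job

Set the hair-colour timer: with a fingertip at the wheel's edge, gently flick its black paddle wheel round clockwise (seen from above), click by click, until the raised pointer bar on the wheel rests at the tall mark post on the rim, and take the hand away. Do not let the pointer click on past the post. Grip and lift nothing: the timer stays standing where it is, and the spray bottle, the bowl and the jar are left alone.

Things in the scene. Friction and masses are not known exactly. Their poses are not given: they have to be found in the camera images.
- timer: The timer, loose on the table, 1.2 kg: a round grey plinth 168 mm across and 24 mm high that carries the wheel and the mark post. Origin at the centre of its underside, on the wheel's vertical axis; +x points from the axis to the mark post. Short flat ticks on the plinth rim mark the other five rest positions.
- hub (a point): Middle of the black paddle wheel, top of its steel dome, on the vertical axis, 59 mm above the table. Disc of 40 mm radius, underside 32 mm and top 48 mm above the table, with six radial paddles 60 degrees apart, of the same height, 9 mm wide (tangentially), reaching out to 62 mm radius; open gaps between them are 31 mm wide at the disc, 53 mm at the paddle ends.
- wheel (a joint): Wheel angle in rad, growing clockwise seen from above; 0 = pointer at the mark post. A sprung click (about 2 N at a paddle's end) makes it rest only at multiples of pi/3 (60 degrees): pushed more than half-way to the next rest it snaps on by itself, pushed less it springs back. Turns both ways without a stop. Starts 2, 3 or 4 clicks before the post (about -2.09, -3.14 or -4.19).
- pointer (a point): Outer end of the pointer, a white plastic bar 42 mm long, 9 mm wide and 5 mm high lying radially on top of one of the six paddles; this point is on its top, 60 mm from the wheel's axis and 53 mm above the table. A paddle lies exactly under the pointer, the other five follow every 60 degrees.
- mark (a point): Top of the mark post, an upright black plastic post 18 mm wide and 12 mm thick, fixed on the plinth 74 mm from the wheel's axis, outside the paddles' reach; its top is 60 mm above the table.
- spray: Bystander: aluminium spray bottle, 68 mm across, 186 mm high with a black trigger head. Origin at the centre of its underside.
- bowl: Bystander: black tint bowl, 110 mm across, 50 mm high. Origin at the centre of its underside.
- jar: Bystander: amber glass jar with aluminium cap, 52 mm across, 60 mm high. Origin at the centre of its underside.
There are look-alikes about, which are no part of the job. Of the things that look like the timer, the largest one is meant.

How it is judged:
At the end, for the whole second after the job is handed in: The wheel rests with its pointer at the mark post (joint within 0.15 rad of 0), the timer stands flat within 30 mm of where it began, and the spray bottle, bowl and jar stand upright within 25 mm of where they began (value of joint wheel between -0.15 and 0.15 rad and velocity of joint wheel between -0.1 and 0.1 rad/s and distance of timer from where it was at the start of the episode below 0.03 m and angle between timer's own z axis and vertical below 0.05 rad and linear speed of timer below 0.01 m/s and distance of each of spray, bowl, jar from where it was at the start of the episode below 0.025 m and angle between each of spray, bowl, jar's own z axis and vertical below 0.1 rad); the robot touches nothing.
It fails at once if the pointer went on past the mark post by more than half a click (0.65 rad) (value of joint wheel above 0.65 rad).
It fails at once if the timer was lifted (over 10 mm) or tipped (over 0.12 rad) (height (world z) of timer above 0.01 m or angle between timer's own z axis and vertical above 0.12 rad).
It fails at once if the timer was shoved more than 30 mm (distance of timer from where it was at the start of the episode above 0.03 m).
It fails at once if the timer was pushed or gripped hard (over 25 N) (contact force between the fingers and timer above 25 N).
It fails at once if the spray bottle, the bowl or the jar was moved more than 25 mm (distance of any of spray, bowl, jar from where it was at the start of the episode above 0.025 m).
It also fails if it takes over 67 s, if anything falls off the work surface, if the arm or the gripper's body presses on something with over 40 N, if the wrist force passes 120 N, or if a joint passes its speed limit or range.

## Working session

There is one attempt and no reset: what is moved stays moved. The work goes in short steps, Python scripts to look and compute and a tool call to move; the robot and the scene stay as the last step left them, time stands still between calls to the robot, and variables do not carry over. Pictures are saved under pics/ and viewed, about 8 in all and at most 12, crops included, and the job is handed in when it is done.

Besides the shell and the picture viewer there is one more tool, called after "Emit:" as name(argument=value, ...) on one line, values as JSON. jog_arm: Moves the arm, as the interface text tells. Its arguments: {"type":"object","properties":{"deltas":{"type":"array","items":{"type":"array","items":{"type":"number"}}},"hand":{"type":"number"},"newtons":{"type":"number"}},"required":["deltas"]}

```bash
ls; mkdir -p pics; cat > h.py <<'E'
import numpy as np, cv2, pickle
from workcell import r, optics, ticket
def shot(n,f):
    d=optics.read_camera(n); pickle.dump(d,open(f'pics/{f}.pkl','wb'))
    cv2.imwrite(f'pics/{f}.png',d['pixels'][:,:,::-1]); return d
def ray(d,u,v,z):
    K,R,t=[np.array(d[k]) for k in('intrinsics','R','t')]
    c=-R.T@t; w=R.T@np.linalg.inv(K)@np.array([u,v,1.]); return c+w*(z-c[2])/w[2]
def proj(d,X):
    K,R,t=[np.array(d[k]) for k in('intrinsics','R','t')]
    p=K@(R@np.array(X)+t); return p[:2]/p[2]
E
python3 - <<'E'
from h import *
a=shot('top','top0');b=shot('side','side0')
s=r.get_state();print(s['tcp_pos'],s['ee_rot'],s['time_s'],s['gripper_width'])
E
```

```text
pics
[0.17189479 0.62644267 0.24150028] [ 2.49728904e+00  1.90447144e+00 -1.73859007e-03] 0.1 0.08556173578106037
```

View pics/top0.png

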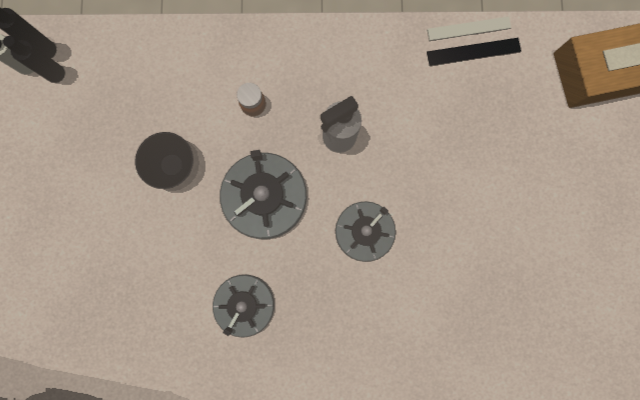

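View pics/side0.png

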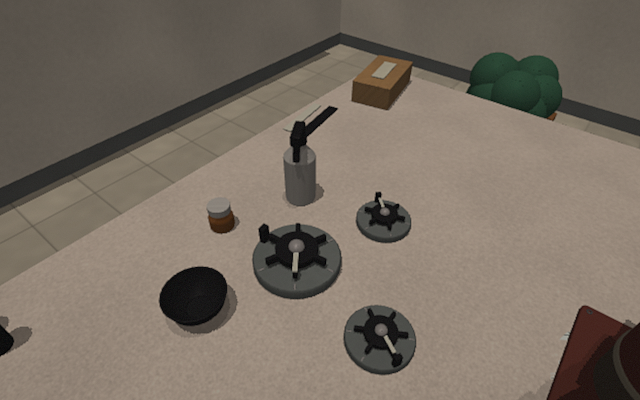

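Top view: there are three timer look-alikes, at (263,195), (366,231) and (243,306). The first is clearly the largest, about 87 px across against 60. Its post is near (257,155) and its pointer end near (237,213). I'll measure it and take an enlarged crop to confirm.

```bash
python3 - <<'E'
from h import *
d=pickle.load(open('pics/top0.pkl','rb'));s=pickle.load(open('pics/side0.pkl','rb'))
p=d['pixels']
R=np.array(d['R']);print('campos',-R.T@np.array(d['t']));print(R.round(2).tolist())
for n,u,v,z in [('hub',261,193,.059),('post',257,154,.06),('ptr',237,213,.053),('plL',220,195,.024),('plR',307,195,.024),('small1L',335,231,.02),('small1R',396,231,.02),('spray',340,135,.0),('bowl',165,160,.05),('jar',250,92,.06),('sprayhead',339,114,.17),('armbase',60,398,0),('armtip',30,40,.2)]:
    print(n,ray(d,u,v,z).round(3))
for n,u,v,z in [('hub',296,246,.059),('post',264,228,.06),('ptr',295,274,.053)]: print('side',n,ray(s,u,v,z).round(3))
c=cv2.resize(p[135:255,190:380,::-1],None,fx=4,fy=4,interpolation=cv2.INTER_CUBIC);cv2.imwrite('pics/c1.png',c)
E
```

```text
campos [0.45261899 0.02299305 0.88932228]
[[-0.01, -1.0, -0.0], [-0.99, 0.01, -0.12], [0.12, -0.0, -0.99]]
hub [0.565 0.125 0.059]
post [0.638 0.133 0.06 ]
ptr [0.529 0.17  0.053]
plL [0.567 0.208 0.024]
plR [0.566 0.042 0.024]
small1L [ 0.497 -0.011  0.02 ]
small1R [ 0.496 -0.128  0.02 ]
spray [ 0.689 -0.024  0.   ]
bowl [0.63  0.307 0.05 ]
jar [0.757 0.147 0.06 ]
sprayhead [ 0.679 -0.014  0.17 ]
armbase [0.189 0.506 0.   ]
armtip [0.794 0.476 0.2  ]
side hub [0.559 0.133 0.059]
side post [0.634 0.138 0.06 ]
side ptr [0.522 0.178 0.053]
```

View pics/c1.png

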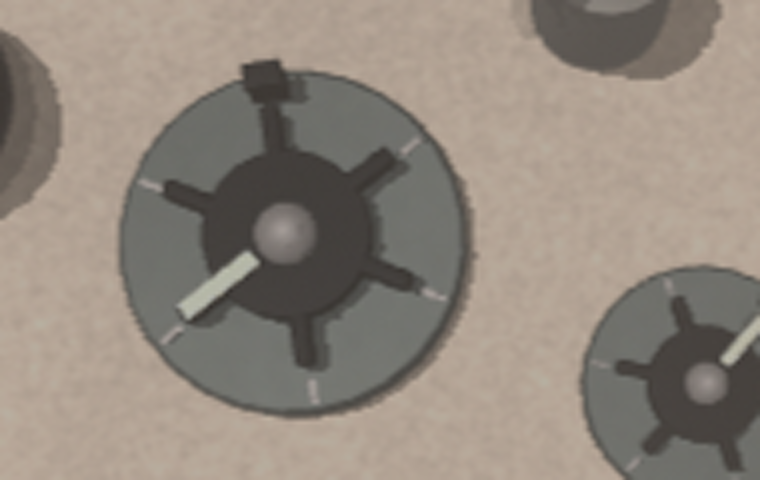

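The crop confirms it: the largest timer has its hub near (0.563,0.127). The post is at about 6° in world terms and the pointer at about 126°, which is 2 clicks before the post. I'll shut the fingers, enter the gap behind the pointer paddle, and sweep it clockwise at fixed yaw.

Emit:
jog_arm(deltas=[[-0.6,0.75,0,0,0,0],[-0.6,0.75,0,0,0,0],[-0.6,0.75,0,0,0,0],[-0.6,0.75,0,0,0,0],[-0.6,0.75,0,0,0,0],[-0.6,0.75,0,0,0,0],[-0.6,0.75,0,0,0,0],[-0.6,0.75,0,0,0,0],[-0.6,0.75,0,0,0,0],[-0.6,0.75,0,0,0,0]], hand=1, newtons=20)

```text
time_s: 1.1
tcp_pos: [0.3418, 0.3924, 0.242]
ee_rot: [2.498, 1.905, -0.001]
wrist_force: [0.6, 0.1, -1.2]
gripper_width: -0.0003
```

Emit:
jog_arm(deltas=[[-0.6,0.75,0,0,0,0],[-0.6,0.75,0,0,0,0],[-0.6,0.75,0,0,0,0],[-0.6,0.75,0,0,0,0],[-0.6,0.75,0,0,0,0],[-0.6,0.75,0.5,0,0,0],[-0.6,0.75,0.5,0,0,0],[-0.6,0.75,0.5,0,0,0],[-0.3,0.3,0.5,0,0,0],[0,0,0,0,0,0]])

```text
time_s: 2.1
tcp_pos: [0.4828, 0.1935, 0.1803]
ee_rot: [2.501, 1.9, -0.006]
wrist_force: [-0.3, 0.2, -0.5]
gripper_width: -0.0001
```

```bash
python3 - <<'E'
from h import *
s=r.get_state();print(s['tcp_pos'],s['ee_rot'],s['time_s'],s['gripper_width'],s['wrist_force'])
a=shot('wrist','w1')
h=np.array([.563,.127,.059]);print(proj(a,h))
cv2.imwrite('pics/w1.png',a['pixels'][:,:,::-1])
E
```

```text
[0.48279452 0.19345437 0.18033227] [ 2.50127177  1.90018467 -0.00608576] 2.1 -5.152762357026293e-05 [-0.29032528  0.21149286 -0.53600934]
[282.08552832 284.58668335]
```

View pics/w1.png

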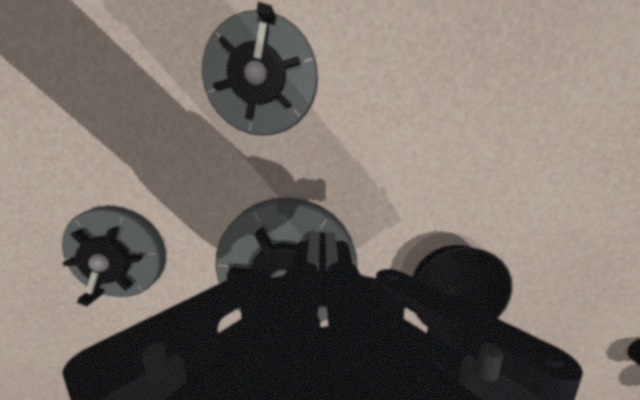

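Wrist view: the fingers hide most of the timer, whose dome edge is at about (280,272), close to the predicted hub position. I'll move over the gap and check from the fixed cameras.

Emit:
jog_arm(deltas=[[-0.56,0.57,0,0,0,0],[-0.56,0.57,0.4,0,0,0],[0,0,0.8,0,0,0],[0,0,0.8,0,0,0],[0,0,0.7,0,0,0],[0,0,0,0,0,0],[0,0,0,0,0,0],[0,0,0,0,0,0],[0,0,0,0,0,0],[0,0,0,0,0,0]])

```text
time_s: 3.15
tcp_pos: [0.5076, 0.155, 0.1022]
ee_rot: [2.498, 1.905, 0.002]
wrist_force: [-0.5, -0.3, -0.3]
gripper_width: -0.0001
```

```bash
python3 - <<'E'
from h import *
s=r.get_state();p=np.array(s['tcp_pos']);print(p,s['time_s'])
a=shot('side','s1');b=shot('top','t1');u=proj(a,p+[0,0,-.011]);print(u, proj(a,[.507,.152,.024]),proj(b,p))
c=a['pixels'][170:310,220:380,::-1].copy();e=b['pixels'][130:270,190:350,::-1]
cv2.imwrite('pics/c2.png',cv2.resize(np.hstack([c,e]),None,fx=2.5,fy=2.5,interpolation=cv2.INTER_CUBIC))
E
```

```text
[0.50762417 0.15500185 0.10221626] 3.15
[310.14845054 255.62619465] [311.77367935 279.18574773] [240.49777206 222.81638687]
```

View pics/c2.png

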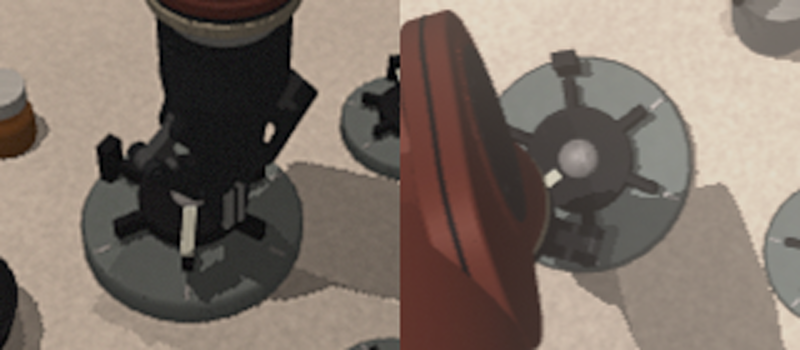

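The side crop shows the finger tips at about (314,254), predicted (310,256), over the gap between the pointer paddle and the next one counter-clockwise. Descending.

Emit:
jog_arm(deltas=[[-0.1,0.03,0.3,0,0,0],[0,0,0.3,0,0,0],[0,0,0.3,0,0,0],[0,0,0.3,0,0,0],[0,0,0.3,0,0,0],[0,0,0.2,0,0,0],[0,0,0.1,0,0,0],[0,0,0,0,0,0],[0,0,0,0,0,0],[0,0,0,0,0,0]])

```text
time_s: 4.25
tcp_pos: [0.5076, 0.1516, 0.0477]
ee_rot: [2.498, 1.905, 0.001]
wrist_force: [-0.1, 0.8, -0.2]
gripper_width: -0.0003
```

```bash
python3 - <<'E'
from h import *
s=r.get_state();p=np.array(s['tcp_pos']);print(p,s['wrist_force'])
h=np.array([.564,.127])
a=np.deg2rad(74.6)
for ang in [140,130,120,114,108,102,96,88,80,72,64,58,52,48]:
    t=h+.062*np.array([np.cos(np.deg2rad(ang)),np.sin(np.deg2rad(ang))])
    d=t-p[:2]; print(ang,t.round(4),'dxy',(np.array([d@[np.cos(a),np.sin(a)],d@[np.sin(a),-np.cos(a)]])/.03).round(2)); p[:2]=t
E
```

```text
[0.50759544 0.15162964 0.04773492] [-0.08772221  0.81922626 -0.23259725]
140 [0.5165 0.1669] dxy [0.57 0.15]
130 [0.5241 0.1745] dxy [0.31 0.18]
120 [0.533  0.1807] dxy [0.28 0.23]
114 [0.5388 0.1836] dxy [0.15 0.16]
108 [0.5448 0.186 ] dxy [0.13 0.17]
102 [0.5511 0.1876] dxy [0.11 0.19]
96 [0.5575 0.1887] dxy [0.09 0.2 ]
88 [0.5662 0.189 ] dxy [0.09 0.28]
80 [0.5748 0.1881] dxy [0.05 0.28]
72 [0.5832 0.186 ] dxy [0.01 0.29]
64 [0.5912 0.1827] dxy [-0.03  0.29]
58 [0.5969 0.1796] dxy [-0.05  0.21]
52 [0.6022 0.1759] dxy [-0.07  0.2 ]
48 [0.6055 0.1731] dxy [-0.06  0.13]
```

Emit:
jog_arm(deltas=[[0.14,0.04,0,0,0,0],[0.14,0.04,0,0,0,0],[0.14,0.04,0,0,0,0],[0.14,0.04,0,0,0,0],[0.1,0.06,0,0,0,0],[0.1,0.06,0,0,0,0],[0.1,0.06,0,0,0,0],[0.09,0.07,0,0,0,0],[0.09,0.08,0,0,0,0],[0.1,0.08,0,0,0,0]])

```text
time_s: 5.25
tcp_pos: [0.5331, 0.1802, 0.0473]
ee_rot: [-2.498, -1.905, -0.0]
wrist_force: [-0.9, -1.7, -0.0]
gripper_width: 0.0006
```

Emit:
jog_arm(deltas=[[0.08,0.08,0,0,0,0],[0.07,0.08,0,0,0,0],[0.07,0.08,0,0,0,0],[0.06,0.09,0,0,0,0],[0.03,0.05,0,0,0,0],[0,0,0,0,0,0],[0,0,0,0,0,0],[0,0,0,0,0,0],[0,0,0,0,0,0],[0,0,0,0,0,0]])

```text
time_s: 6.25
tcp_pos: [0.5462, 0.1859, 0.0473]
ee_rot: [-2.498, -1.905, 0.0]
wrist_force: [-0.6, 0.5, -0.3]
gripper_width: -0.0
```

```bash
python3 - <<'E'
from h import *
s=r.get_state();p=np.array(s['tcp_pos']);print(p,s['wrist_force'],s['time_s'])
a=shot('side','s2');b=shot('top','t2')
c=a['pixels'][170:310,220:380,::-1];e=b['pixels'][130:270,190:350,::-1]
cv2.imwrite('pics/c3.png',cv2.resize(np.hstack([c,e]),None,fx=2.5,fy=2.5,interpolation=cv2.INTER_CUBIC))
E
```

```text
[0.54619738 0.18590748 0.04731728] [-0.61686524  0.45949502 -0.27759446] 6.25
```

View pics/c3.png

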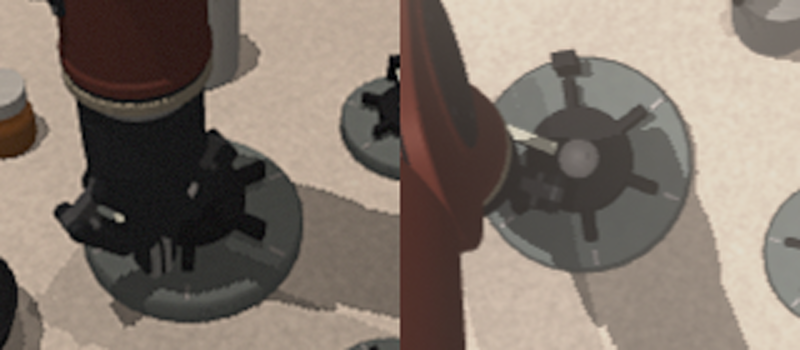

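The pointer has clicked on once: in the top crop it is now at upper left, one click before the post, and the timer has not moved. Continuing behind the same paddle, slowly.

Emit:
jog_arm(deltas=[[0.1,0.14,0,0,0,0],[0.09,0.2,0,0,0,0],[0.09,0.28,0,0,0,0],[0.03,0.14,0,0,0,0],[0.02,0.14,0,0,0,0],[0.01,0.14,0,0,0,0],[0,0.15,0,0,0,0],[-0.01,0.14,0,0,0,0],[-0.02,0.15,0,0,0,0],[0,0,0,0,0,0]])

```text
time_s: 7.35
tcp_pos: [0.5923, 0.1827, 0.0474]
ee_rot: [2.498, 1.904, 0.001]
wrist_force: [0.0, 0.8, -0.2]
gripper_width: 0.0001
```

Emit:
jog_arm(deltas=[[-0.02,0.08,0,0,0,0],[-0.02,0.08,0,0,0,0],[-0.03,0.08,0,0,0,0],[-0.03,0.08,0,0,0,0],[-0.03,0.08,0,0,0,0],[-0.03,0.08,0,0,0,0],[0,0,0,0,0,0],[0,0,0,0,0,0],[0,0,0,0,0,0],[0,0,0,0,0,0]])

```text
time_s: 8.35
tcp_pos: [0.6041, 0.1749, 0.0473]
ee_rot: [-2.498, -1.905, -0.0]
wrist_force: [-0.8, 1.1, 1.0]
gripper_width: 0.0
```

```bash
python3 - <<'E'
from h import *
s=r.get_state();p=np.array(s['tcp_pos']);print(p,s['wrist_force'],s['time_s'])
a=shot('side','s3');b=shot('top','t3')
c=a['pixels'][170:310,220:380,::-1];e=b['pixels'][130:270,190:350,::-1]
cv2.imwrite('pics/c4.png',cv2.resize(np.hstack([c,e]),None,fx=2.5,fy=2.5,interpolation=cv2.INTER_CUBIC))
E
```

```text
[0.60409311 0.17485685 0.04731606] [-0.75920585  1.07551515  1.0243656 ] 8.35
```

View pics/c4.png

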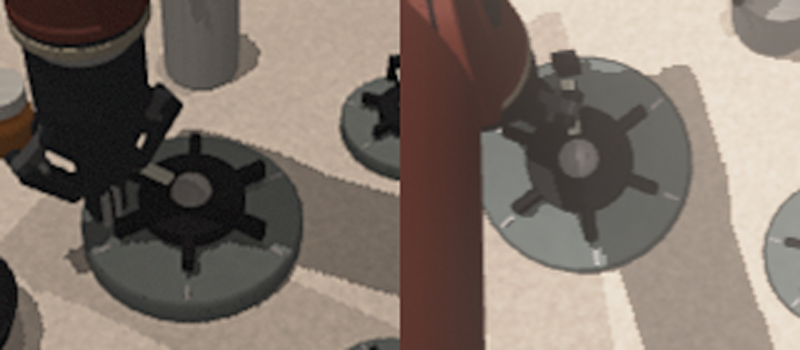

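The top crop shows the pointer now at the post, with the bar at (574,85–130) just under the post at (566,62). I'll back out radially, then lift and clear the view.

Emit:
jog_arm(deltas=[[0.15,0.07,0,0,0,0],[0.15,0.07,0,0,0,0],[0.2,0.1,0,0,0,0],[0.2,0.1,0,0,0,0],[0.2,0.08,0,0,0,0],[0,0,-0.4,0,0,0],[0,0,-0.8,0,0,0],[0,0,-0.8,0,0,0],[0,0,-0.8,0,0,0],[0,0,-0.8,0,0,0]])

```text
time_s: 9.45
tcp_pos: [0.6235, 0.1971, 0.1573]
ee_rot: [2.498, 1.904, 0.001]
wrist_force: [0.2, 0.1, 0.3]
gripper_width: 0.0004
```

Emit:
jog_arm(deltas=[[0,0,-0.8,0,0,0],[0.6,-0.5,-0.4,0,0,0],[0.6,-0.5,0,0,0,0],[0.6,-0.5,0,0,0,0],[0.6,-0.5,0,0,0,0],[0.6,-0.5,0,0,0,0],[0.6,-0.5,0,0,0,0],[0.6,-0.5,0,0,0,0],[0.6,-0.5,0,0,0,0],[0,0,0,0,0,0]])

```text
time_s: 10.45
tcp_pos: [0.5435, 0.372, 0.1919]
ee_rot: [-2.492, -1.91, -0.001]
wrist_force: [-0.2, 1.0, 0.3]
gripper_width: -0.0001
```

```bash
python3 - <<'E'
from h import *
s=r.get_state();p=np.array(s['tcp_pos']);print(p,s['wrist_force'],s['time_s'])
a=shot('side','s4');b=shot('top','t4')
c=a['pixels'][150:320,150:380,::-1];e=b['pixels'][70:240,130:370,::-1]
cv2.imwrite('pics/c5.png',cv2.resize(np.hstack([c,e]),None,fx=1.7,fy=1.7,interpolation=cv2.INTER_CUBIC))
E
```

```text
[0.54353687 0.37203091 0.19194132] [-0.16372901  0.97130199  0.33970768] 10.45
```

View pics/c5.png

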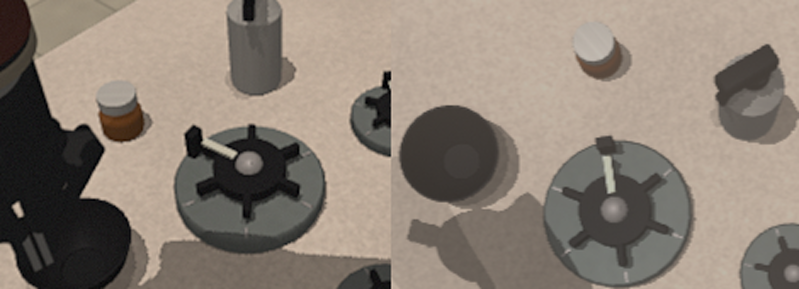

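Both views show the pointer resting at the post, with the timer, bowl, jar and spray where they were. The hand is clear, 0.19 m up. Handing in.

```bash
python3 -c "
from h import *
print(ticket.finish_job())"
```

```text
the job is handed in; nothing more can be done
None
```

The timer is set. I worked on the largest of the three look-alikes. With the fingers shut, I flicked its wheel clockwise two clicks from behind the pointer paddle, then backed out, lifted away and handed the job in at about 10.5 s.

- **Wheel:** the last top and side views show the pointer bar resting in line with the mark post, not past it.
- **Timer, spray bottle, bowl and jar:** they look upright and where they started. I checked this by eye in the pictures rather than measuring it.
- **Forces:** wrist readings at the end of each move stayed at about 2 N or less.
- **Hand:** it ended about 0.19 m above the table, touching nothing.
- **Disagreement between cameras:** my hub readings from the top and side views differed by 6–8 mm. The side points were picked roughly, and the gap had enough room for this not to matter.

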